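# Take off a wheel clamp nut of unknown thread hand

### The job

The yellow-rimmed wheel on the two-post wheel stand has to come off its axle next, so take off its green hexagonal clamp nut. The axle may have an ordinary or a left-hand thread and nothing marks which: feel which way the nut loosens, changing over if it goes stiff, and unscrew it (a bit over half a turn, so re-grip as needed) without yanking it off or dropping it. Finish while still holding the nut in the gripper, right way up and still, lifted at least 5 cm above its seat and over the wheel; leave the white tube, the black driver and the orange cover where they are.

Things in the scene. Friction and masses are not known exactly. Their poses are not given: they have to be found in the camera images.
- nut: Green clamp nut, 70 g, closed on top. Origin: centre of its underside, z up. Round flange 48 mm across, 4 mm thick; above it a hexagon 38 mm across flats from 4 to 28 mm; top at 31 mm. x is normal to one pair of flats, others every 60 degrees. Starts home, flange on the wheel's boss. Let go part way, it stays put on the thread.
- stand: Fixed wheel stand: base plate 100 x 235 x 12 mm, two upright axles 125 mm apart that do not turn, one right-hand and one left-hand threaded, swapped at random, unmarked. Origin: underside, on the wheel's axle, z up; bare axle at y = -125 mm. Both are 111 mm tall. The wheel lies flat, 130 mm across, tyre's upper side 84 mm and boss 86 mm above the table.
- axle (a point): Centre of the nut's seat, 86 mm above the table on the axle's axis; axes as stand. Thread: steep two-start, 18 mm rise per turn. From home the tightening way goes stiff at once (over 0.3 Nm by 8 degrees); the loosening way turns lightly (0.1 Nm), and after 190 degrees (3.3 rad) in all, risen 9.5 mm, the nut lifts straight off. Before that it cannot be pulled up.
- tube: White ceramic bearing tube standing on end, 25 mm across, 70 mm tall, bore 16 mm; origin: centre of its lower end. Leave alone.
- driver: Black hex driver lying flat: six-sided handle 100 mm long and about 22 mm thick, steel blade 5 mm thick and 100 mm long. Origin at the table below the place where blade and handle meet, x along the blade. Leave alone.
- cover: Orange nylon pinion cover lying on the table, a round cap 52 mm across and 22 mm high with a flat ear along its +x; origin: centre of its underside. Leave alone.
- cabinet: Grey steel parts cabinet fixed to the table, 130 x 210 x 170 mm plus a carrying handle to 194 mm; origin: centre of its underside. Leave alone.
Things that resemble listed ones, but are neither listed nor needed, are in the scene too. Of the things shaped like the nut, the green one is meant.

How it is judged:
By the outcome, as a careful person would: the job done as asked, in the order asked, and still so for the second after the job is handed in, while the arm keeps its last pose, push and grip.
It also fails if it takes over 54 s, if anything falls off the work surface, if the arm or the gripper's body presses on something with over 40 N, if the wrist force passes 120 N, or if a joint passes its speed limit or range.

### The arm

A 6-joint arm with a two-finger parallel gripper is mounted at the origin on the work surface. World frame = base frame: x ahead of the robot, y to its left, z up, the work surface at z = 0. Lengths are in m, angles in rad, forces in N, time in s.
With the tool pointing down it reaches from about 0.4 to 0.825 m from the base axis. Payload 7 kg.
Tool frame: the origin (TCP) lies between the finger pads; the fingertips stand 11 mm ahead of it and the grasp point (between the pads) lies 8 mm behind it; x points along the fingers, z is the direction in which the jaws open and shut, and the axes are right-handed (so a half turn about x gives the same grasp; the last joint's range is limited). The gripper opens to 88 mm and grips with 3 to 60 N. Pads are 19 mm wide; open, the fingers measure 130 mm over their backs; the gripper's body (78 mm by 193 mm) begins 47 mm behind the grasp point.
Start: joints at [-1.058, 0.359, 0.012, 0, -1.224, -0.288], TCP at [0.15, -0.658, 0.217] pointing down, gripper open.
Joint ranges: [-3.07, 3.07], [-1.43, 2.12], [-1.02, 1.25], [-3.03, 1.67], [-3.05, -0], [-3.03, 3.03]. Speed limits (rad/s): [2.39, 2.39, 3.01, 3.14, 3.14, 3.14].

### API

Orientations are given as [roll, pitch, yaw] about the fixed x, y, z axes, in that order (R = Rz(yaw) Ry(pitch) Rx(roll)).
In Python, from station import arm gives the robot as it stands.
- The arm moves only by the tool jog_arm, never from a script. Its argument "motion" is a list of rows, each an object of numbers: "dx", "dy", "dz": the shift along the tool's x, y, z in m; "twist": the turn about the tool's x in degrees. In form: [{"dx": .., "dy": .., "dz": .., "twist": ..}, ...]. A call has 1 to 20 rows; each row is the pose to reach, as a shift and turn from the pose commanded when the call began, along the tool's axes at that moment; what a row does not reach only later rows make up. A row lasts 1/12 s, in which the tool goes at most 41.7 mm and 7.16 degrees, less where a joint would pass 70% of its speed; a pose out of reach is approached as far as the arm can. A call with a gripper value outside its range is refused whole. "gripper" is the finger opening in m, from 0 to 0.0876, set as the call begins (left out, the last holds). The fingers move at their own pace and stop on an object; "newtons" is the grip in N (left out, the last holds). Time passes only in rows, so rows that repeat a pose let the fingers close. It gives the time, the measured TCP pose, the force and the opening at its end, in the units of the state.
- arm.get_state(): the state, without advancing time (a new reading comes with each control period).
- arm.grab_frame(name): name is "scene" or "top"; returns the picture (400x640x3 uint8, red, green, blue); there is no depth.
- arm.camera_model(name): a dict with "camera_matrix" (3x3 intrinsics, pixels), "k1" (the pictures are not rectified: a ray, as slopes to the right and down, at radius r is drawn at 1 + k1 r^2 times it, then the intrinsics apply), "eye" and "attitude" of the camera in the world. Camera axes: x right, y down, z forward; pixel columns grow to the right and rows downward; lengths in m; the calibration is good to about 2 mm. A picture is of the moment at which its call begins. camera_model takes no time and is no camera call.
- arm.job_done(): hands the job in, once; it reports no verdict.
The state is a dict: "t": time; "q": joint angles; "qd": joint speeds; "joint_efforts": joint torques, N m; "eef_pos": TCP position; "ee_rot": TCP orientation; "force": force on the tool from outside, world axes, zero at the start; "moment": the same for the moment, N m; "width": finger opening in m.
Only numpy, scipy, OpenCV 4.12 (cv2) and the standard library are available. Lean on these libraries where they do the work, as an engineer would, in place of code of your own. Each camera call takes 0.05 s, during which the arm holds its last target.

## Working session

There is one attempt and no reset: what is moved stays moved. The work goes in short steps, Python scripts to look and compute and a tool call to move; the robot and the scene stay as the last step left them, time stands still between calls to the robot, and variables do not carry over. Pictures are saved under pics/ and viewed, and the job is handed in when it is done.

Besides the shell and the picture viewer there is one more tool, called after ">>>" in YAML: its name, and indented under it one key for each argument. jog_arm: Moves the arm, as the interface text tells. Its arguments: {"type":"object","properties":{"motion":{"type":"array"},"gripper":{"type":"number"},"newtons":{"type":"number"}},"required":["motion"]}

```bash
mkdir -p pics; python3 - <<'E'
from station import arm
import cv2
for n in("scene","top"):
    f=arm.grab_frame(n); cv2.imwrite(f"pics/{n}0.png",f[:,:,::-1]); print(n,arm.camera_model(n))
print(arm.get_state())
E
```

```text
scene {'camera_matrix': array([[520.04063973,   0.        , 324.0226197 ],
       [  0.        , 520.04063973, 192.6877928 ],
       [  0.        ,   0.        ,   1.        ]]), 'k1': -0.04281411208316182, 'eye': array([ 1.17888038, -0.52096096,  0.78613167]), 'attitude': array([-2.22925732,  0.02442701,  0.74447738])}
top {'camera_matrix': array([[440.23351413,   0.        , 325.35641158],
       [  0.        , 440.23351413, 205.87167512],
       [  0.        ,   0.        ,   1.        ]]), 'k1': -0.048241198309161466, 'eye': array([0.39799027, 0.13201888, 1.11575486]), 'attitude': array([-2.99473247,  0.01954913, -1.58105334])}
{'t': 0.1, 'q': array([-1.05791875e+00,  3.59308582e-01,  1.11810896e-02, -3.37031358e-04,
       -1.22409127e+00, -2.88091764e-01]), 'qd': array([ 0.00081434, -0.00198964,  0.00444451,  0.00034026, -0.00022702,
        0.00144806]), 'joint_efforts': array([ 7.39514253e-04, -5.84163952e+01,  2.93754905e+01,  7.01554924e+00,
        1.02600738e-02, -7.24478900e-05]), 'eef_pos': array([ 0.15033898, -0.65759454,  0.21592889]), 'ee_rot': array([0.06894572, 1.56933901, 1.86441311]), 'force': array([-0.1576303 , -0.41616721,  1.54680808]), 'moment': array([0.02391038, 0.07408107, 0.03695312]), 'width': 0.08781854941461989}
```

View pics/scene0.png

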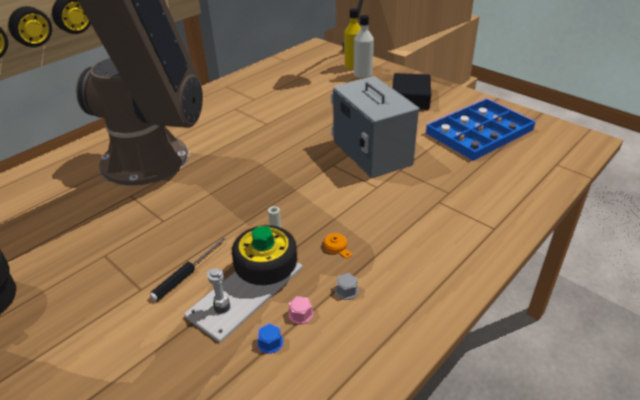

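View pics/top0.png

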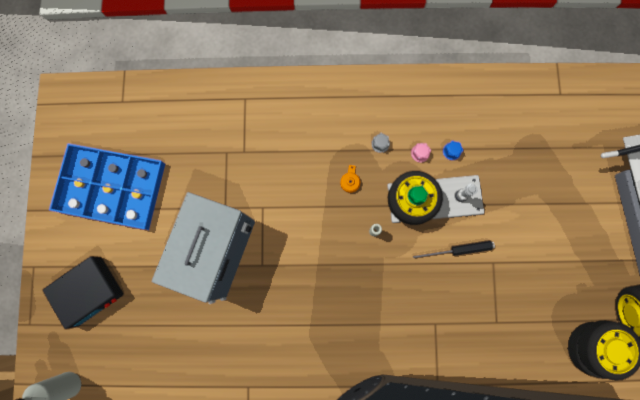

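The top view shows the nut near (419,195), and the scene view shows it near (262,238). I'll zoom in for its position and hex angle.

```bash
cat > h.py <<'E'
import numpy as np, cv2
from scipy.spatial.transform import Rotation as R
from station import arm
def cam(n):
    m=arm.camera_model(n); return m['camera_matrix'],np.array([m['k1'],0,0,0,0.]),np.array(m['eye']),R.from_euler('xyz',m['attitude']).as_matrix()
def proj(n,P):
    K,d,e,A=cam(n); P=np.atleast_2d(P).astype(float)
    return cv2.projectPoints(P,cv2.Rodrigues(A.T)[0],-A.T@e,K,d)[0][:,0]
def ray(n,uv,z):
    K,d,e,A=cam(n); p=cv2.undistortPoints(np.array(uv,float).reshape(-1,1,2),K,d)[:,0]
    D=np.c_[p,np.ones(len(p))]@A.T
    return e+D*((z-e[2])/D[:,2])[:,None]
E
python3 - <<'E'
from h import *
for n,(u,v),w in(("scene",(262,238),40),("top",(430,195),60)):
    f=cv2.imread(f"pics/{n}0.png"); h=int(w*.75)
    cv2.imwrite(f"pics/{n}0z.png",cv2.resize(f[v-h:v+h,u-w:u+w],(800,600),interpolation=cv2.INTER_CUBIC))
t=cv2.imread("pics/top0.png").astype(int); s=cv2.imread("pics/scene0.png").astype(int)
for n,f,a in(("top",t,(380,165,450,225)),("scene",s,(230,215,300,285))):
    g=(f[:,:,1]>f[:,:,2]*1.8)&(f[:,:,1]>f[:,:,0]*1.3)&(f[:,:,1]>40)
    ys,xs=np.nonzero(g[a[1]:a[3],a[0]:a[2]]); c=(xs.mean()+a[0],ys.mean()+a[1]); print(n,c,len(xs),xs.min()+a[0],xs.max()+a[0],ys.min()+a[1],ys.max()+a[1]); print(ray(n,[c],.105))
# sanity tcp
print(proj("top",[[0,0,0]]),proj("scene",[[0,0,0]]))
E
```

```text
top (np.float64(417.2867383512545), np.float64(195.02508960573476)) 279 408 427 186 204
[[ 0.57041266 -0.06379876  0.105     ]]
scene (np.float64(262.24311926605503), np.float64(237.65825688073394)) 436 252 273 226 249
[[ 0.57576023 -0.06744863  0.105     ]]
[[391.01823849 436.77835299]] [[144.269638   159.36397348]]
```

View pics/scene0z.png

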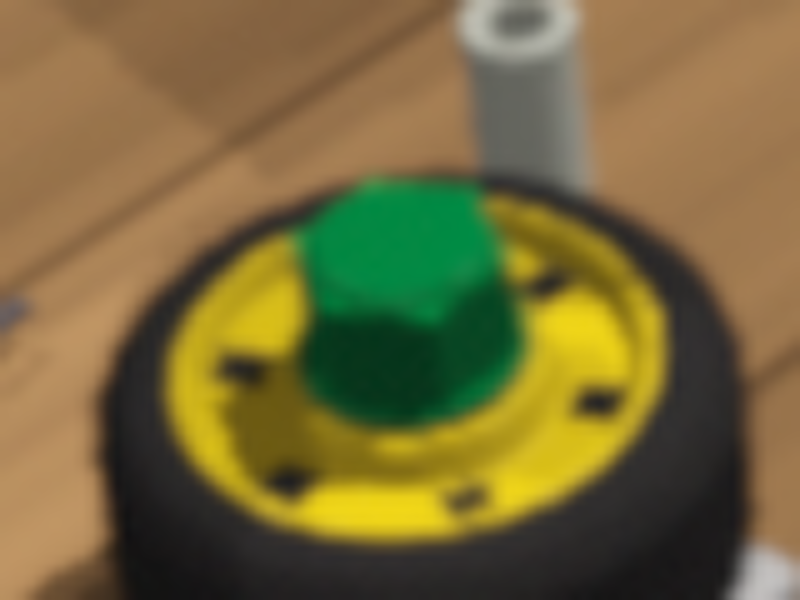

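View pics/top0z.png

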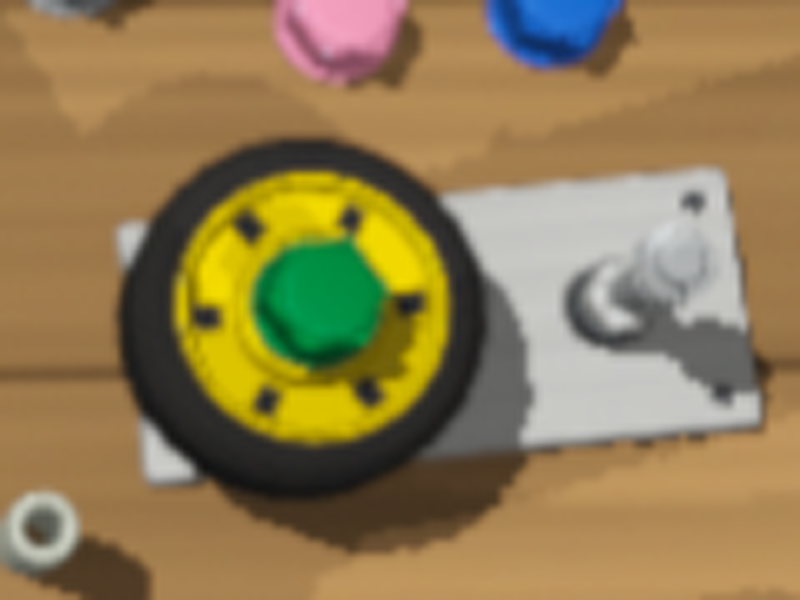

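```bash
cat > fit.py <<'E'
from h import *
def circ(r,z,n=48):
    a=np.arange(n)*2*np.pi/n; return np.c_[r*np.cos(a),r*np.sin(a),np.full(n,z)]
def hexa(r,z,th):
    a=th+np.pi/6+np.arange(6)*np.pi/3; return np.c_[r*np.cos(a),r*np.sin(a),np.full(6,z)]
SC=8
def fit(n,img,x0,z0=.086,thr=range(0,60,3),useshade=True,rng=.006):
    c=proj(n,[[x0[0],x0[1],z0+.015]])[0]; u,v=np.round(c).astype(int); w=22
    crop=img[v-w:v+w,u-w:u+w]; big=cv2.resize(crop,None,fx=SC,fy=SC,interpolation=cv2.INTER_CUBIC).astype(np.float32)
    off=np.array([u-w,v-w]); m=((big[:,:,1]>big[:,:,2]*1.6)&(big[:,:,1]>big[:,:,0]*1.25)&(big[:,:,1]>30))
    G=big[:,:,1]; e=arm.camera_model(n)['eye']
    def px(P): return np.round(((proj(n,P)-off+.5)*SC-.5)).astype(np.int32)
    def cost(p,th):
        o=np.array([p[0],p[1],z0]); lab=np.zeros(G.shape,np.uint8)
        fl=np.r_[circ(.024,0),circ(.024,.004)]+o
        cv2.fillConvexPoly(lab,cv2.convexHull(px(fl)),1)
        b=hexa(.01900/np.cos(np.pi/6),.004,th)+o; t=hexa(.019/np.cos(np.pi/6),.028,th)+o
        for k in range(6):
            j=(k+1)%6; q=np.array([b[k],b[j],t[j],t[k]]); nn=th+np.pi/3+k*np.pi/3
            if np.dot(e-q.mean(0),[np.cos(nn),np.sin(nn),0])>0: cv2.fillConvexPoly(lab,px(q),2+k)
        tt=hexa(.0165/np.cos(np.pi/6),.031,th)+o
        cv2.fillConvexPoly(lab,cv2.convexHull(px(np.r_[t,tt])),10)
        s=((lab>0)!=m).mean()*SC
        sh=0
        for L in range(2,11):
            g=G[lab==L]
            if len(g)>20: sh+=((g-g.mean())**2).sum()
        return s*1.0+ (sh/G.size/800 if useshade else 0)
    from scipy.optimize import minimize
    out=[]
    for d in thr:
        th=np.radians(d)
        r=minimize(cost,x0[:2],args=(th,),method='Nelder-Mead',options=dict(initial_simplex=[x0[:2],[x0[0]+.003,x0[1]],[x0[0],x0[1]+.003]],xatol=1e-4,fatol=1e-5))
        out.append((r.fun,d,*r.x))
    return np.array(out)
if __name__=="__main__":
    for n in("scene","top"):
        o=fit(n,cv2.imread(f"pics/{n}0.png"),(.573,-.066)); print(n); print(np.round(o[np.argsort(o[:,0])][:8],4))
E
python3 fit.py
```

```text
Traceback (most recent call last):
  File "fit.py", line 38, in <module>
    o=fit(n,cv2.imread(f"pics/{n}0.png"),(.573,-.066)); print(n); print(np.round(o[np.argsort(o[:,0])][:8],4))
  File "fit.py", line 33, in fit
    r=minimize(cost,x0[:2],args=(th,),method='Nelder-Mead',options=dict(initial_simplex=[x0[:2],[x0[0]+.003,x0[1]],[x0[0],x0[1]+.003]],xatol=1e-4,fatol=1e-5))
  File "fit.py", line 20, in cost
    if np.dot(e-q.mean(0),[np.cos(nn),np.sin(nn),0])>0: cv2.fillConvexPoly(lab,px(q),2+k)
                                                                               ~~^^^
  File "fit.py", line 12, in px
    def px(P): return np.round(((proj(n,P)-off+.5)*SC-.5)).astype(np.int32)
                                 ~~~~^^^^^
  File "h.py", line 7, in proj
    K,d,e,A=cam(n); P=np.atleast_2d(P).astype(float)
            ~~~^^^
  File "h.py", line 5, in cam
    m=arm.camera_model(n); return m['camera_matrix'],np.array([m['k1'],0,0,0,0.]),np.array(m['eye']),R.from_euler('xyz',m['attitude']).as_matrix()
ValueError: time passes only in moves, steps and waits
```

```bash
sed -i 's/^def cam(n):/import functools\n@functools.lru_cache(None)\ndef cam(n):/' h.py; sed -i "s/e=arm.camera_model(n)\['eye'\]/e=cam(n)[2]/" fit.py; python3 fit.py
```

```text
scene
[[ 0.3423 54.      0.5704 -0.0633]
 [ 0.3444 57.      0.5697 -0.0629]
 [ 0.3505  0.      0.5698 -0.0631]
 [ 0.3547 51.      0.57   -0.0629]
 [ 0.3629  3.      0.5701 -0.0629]
 [ 0.3784 48.      0.5693 -0.0622]
 [ 0.3844  6.      0.5697 -0.0629]
 [ 0.3986 45.      0.5697 -0.0625]]
top
[[ 0.2656  3.      0.5735 -0.0653]
 [ 0.2688  6.      0.5732 -0.0658]
 [ 0.2693  0.      0.5732 -0.065 ]
 [ 0.272  57.      0.5735 -0.0652]
 [ 0.2723 12.      0.5728 -0.0656]
 [ 0.273   9.      0.5732 -0.0662]
 [ 0.2772 15.      0.5728 -0.0657]
 [ 0.2787 54.      0.5738 -0.0656]]
```

```bash
python3 - <<'E'
from h import *
s=arm.get_state()
A=R.from_euler('xyz',s['ee_rot']).as_matrix(); print(np.round(A,4)); print('jaw yaw',np.degrees(np.arctan2(A[1,2],A[0,2])))
tgt=np.array([.572,-.0645,.22]); p=s['eef_pos']; d=tgt-p
print('tool shift',A.T@d, 'up', A.T@[0,0,1])
print(ray("top",[(615,350),(585,345)],.13))
for off in (-3,):
  print([off+60*k for k in range(-3,3)])
E
```

```text
[[-4.000e-04 -9.749e-01 -2.228e-01]
 [ 1.400e-03 -2.228e-01  9.749e-01]
 [-1.000e+00  1.000e-04  1.500e-03]]
jaw yaw 102.87269934316721
tool shift [-0.00342161 -0.54319621  0.48425396] up [-9.99998938e-01  1.00395794e-04  1.45384902e-03]
[[ 0.2166602  -0.48125355  0.13      ]
 [ 0.22917428 -0.41462221  0.13      ]]
[-183, -123, -63, -3, 57, 117]
```

>>> jog_arm:
  motion:
    - {"dx": -0.04}
    - {"dx": -0.08}
    - {"dx": -0.1}
    - {"dx": -0.1, "dy": -0.027, "dz": 0.024}
    - {"dx": -0.1, "dy": -0.055, "dz": 0.049}
    - {"dx": -0.1, "dy": -0.083, "dz": 0.074}
    - {"dx": -0.1, "dy": -0.111, "dz": 0.099}
    - {"dx": -0.1, "dy": -0.139, "dz": 0.124}
    - {"dx": -0.1, "dy": -0.167, "dz": 0.149}
    - {"dx": -0.1, "dy": -0.195, "dz": 0.174}
    - {"dx": -0.1, "dy": -0.223, "dz": 0.199}
    - {"dx": -0.1, "dy": -0.251, "dz": 0.224}
    - {"dx": -0.1, "dy": -0.279, "dz": 0.249}
    - {"dx": -0.1, "dy": -0.307, "dz": 0.274}
    - {"dx": -0.1, "dy": -0.335, "dz": 0.299}
    - {"dx": -0.1, "dy": -0.363, "dz": 0.324}
    - {"dx": -0.1, "dy": -0.391, "dz": 0.349}
    - {"dx": -0.1, "dy": -0.419, "dz": 0.374}
    - {"dx": -0.1, "dy": -0.447, "dz": 0.399}
    - {"dx": -0.1, "dy": -0.475, "dz": 0.424}

```text
invalid input
```

>>> jog_arm:
  motion:
    - {"dy": -0.028, "dz": 0.025, "twist": -5}
    - {"dy": -0.054, "dz": 0.048, "twist": -10}
    - {"dy": -0.068, "dz": 0.06, "twist": -14}
    - {"dy": -0.068, "dz": 0.06, "twist": -14}
    - {"dy": -0.068, "dz": 0.06, "twist": -14}
    - {"dy": -0.068, "dz": 0.06, "twist": -14}

```text
invalid input
```

```bash
cat > st.py <<'E'
from h import *
def st(tgt=None):
    s=arm.get_state(); A=R.from_euler('xyz',s['ee_rot']).as_matrix()
    print('t',s['t'],'q',np.round(s['q'],3),'p',np.round(s['eef_pos'],4),'jaw',round(np.degrees(np.arctan2(A[1,2],A[0,2])),2),'F',np.round(s['force'],2),'M',np.round(s['moment'],3),'w',round(s['width'],4),'down',np.round(A[:,0],4))
    if tgt is not None: print('shift',np.round(A.T@(np.array(tgt)-s['eef_pos']),4))
E
python3 - <<'E'
from st import *
st([.572,-.0645,.2])
for n,(u,v),w in(("scene",(262,238),80),("top",(418,195),80)):
    f=arm.grab_frame(n)[:,:,::-1];cv2.imwrite(f"pics/{n}1.png",f); h=int(w*.75)
    cv2.imwrite(f"pics/{n}1z.png",cv2.resize(f[v-h:v+h,u-w:u+w],(800,600),interpolation=cv2.INTER_CUBIC))
E
```

```text
t 0.1 q [-1.058  0.359  0.011 -0.    -1.224 -0.288] p [ 0.1503 -0.6576  0.2159] jaw 102.87 F [-0.16 -0.42  1.55] M [0.024 0.074 0.037] w 0.0878 down [-4.0e-04  1.4e-03 -1.0e+00]
shift [ 0.0166 -0.5432  0.4842]
```

>>> jog_arm:
  motion:
    - {"dx": -0.04, "dy": 0, "dz": 0, "twist": 0}
    - {"dx": -0.08, "dy": 0, "dz": 0, "twist": 0}
    - {"dx": -0.1, "dy": 0, "dz": 0, "twist": 0}

```text
t: 0.45
eef_pos: [0.1503, -0.6591, 0.3216]
ee_rot: [3.025, 1.566, -1.463]
force: [0.1, -0.6, 0.8]
width: 0.0876
```

>>> jog_arm:
  motion:
    - {"dx": 0, "dy": -0.027, "dz": 0.024, "twist": 0}
    - {"dx": 0, "dy": -0.055, "dz": 0.049, "twist": 0}
    - {"dx": 0, "dy": -0.083, "dz": 0.074, "twist": 0}
    - {"dx": 0, "dy": -0.111, "dz": 0.099, "twist": 0}
    - {"dx": 0, "dy": -0.139, "dz": 0.124, "twist": 0}
    - {"dx": 0, "dy": -0.167, "dz": 0.149, "twist": 0}
    - {"dx": 0, "dy": -0.195, "dz": 0.174, "twist": 0}
    - {"dx": 0, "dy": -0.223, "dz": 0.199, "twist": 0}
    - {"dx": 0, "dy": -0.251, "dz": 0.224, "twist": 0}
    - {"dx": 0, "dy": -0.279, "dz": 0.249, "twist": 0}
    - {"dx": 0, "dy": -0.307, "dz": 0.274, "twist": 0}
    - {"dx": 0, "dy": -0.335, "dz": 0.299, "twist": 0}
    - {"dx": 0, "dy": -0.363, "dz": 0.324, "twist": 0}
    - {"dx": 0, "dy": -0.391, "dz": 0.349, "twist": 0}
    - {"dx": 0, "dy": -0.419, "dz": 0.374, "twist": 0}
    - {"dx": 0, "dy": -0.447, "dz": 0.399, "twist": 0}
    - {"dx": 0, "dy": -0.475, "dz": 0.424, "twist": 0}

```text
t: 1.87
eef_pos: [0.5196, -0.1369, 0.317]
ee_rot: [-1.552, 1.57, 0.244]
force: [1.0, -1.0, -0.1]
width: 0.0874
```

>>> jog_arm:
  motion:
    - {"dx": 0.02, "dy": -0.028, "dz": 0.025, "twist": -5}
    - {"dx": 0.04, "dy": -0.054, "dz": 0.048, "twist": -10}
    - {"dx": 0.07, "dy": -0.068, "dz": 0.06, "twist": -14}
    - {"dx": 0.1, "dy": -0.068, "dz": 0.06, "twist": -14}
    - {"dx": 0.11, "dy": -0.068, "dz": 0.06, "twist": -14}
    - {"dx": 0.11, "dy": -0.068, "dz": 0.06, "twist": -14}
    - {"dx": 0.11, "dy": -0.068, "dz": 0.06, "twist": -14}
    - {"dx": 0.11, "dy": -0.068, "dz": 0.06, "twist": -14}

```text
t: 2.53
eef_pos: [0.5728, -0.0658, 0.209]
ee_rot: [-2.074, 1.568, -0.035]
force: [0.8, -0.5, 0.2]
width: 0.0876
```

```bash
python3 - <<'E'
from st import *
st([.572,-.0645,.2])
for n,(u,v),w in(("scene",(262,238),80),("top",(418,195),80)):
    f=arm.grab_frame(n)[:,:,::-1];cv2.imwrite(f"pics/{n}1.png",f); h=int(w*.75)
    cv2.imwrite(f"pics/{n}1z.png",cv2.resize(f[v-h:v+h,u-w:u+w],(800,600),interpolation=cv2.INTER_CUBIC))
E
```

```text
t 2.5333 q [ 2.250e-01  2.010e-01 -2.250e-01  1.000e-03 -1.142e+00 -1.328e+00] p [ 0.5728 -0.0658  0.209 ] jaw 116.83 F [ 0.82 -0.53  0.16] M [ 0.055 -0.011 -0.021] w 0.0876 down [ 2.9e-03 -1.0e-04 -1.0e+00]
shift [0.009  0.0001 0.0015]
```

View pics/scene1z.png

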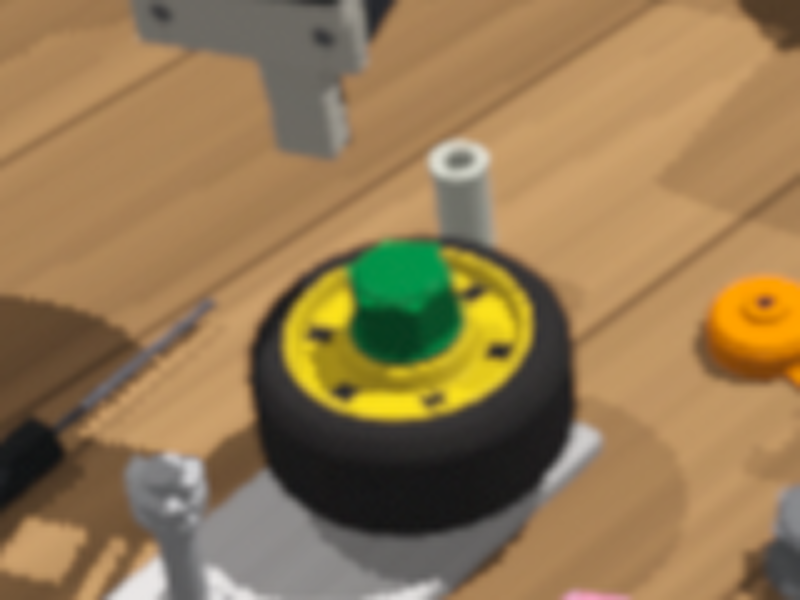

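View pics/top1z.png

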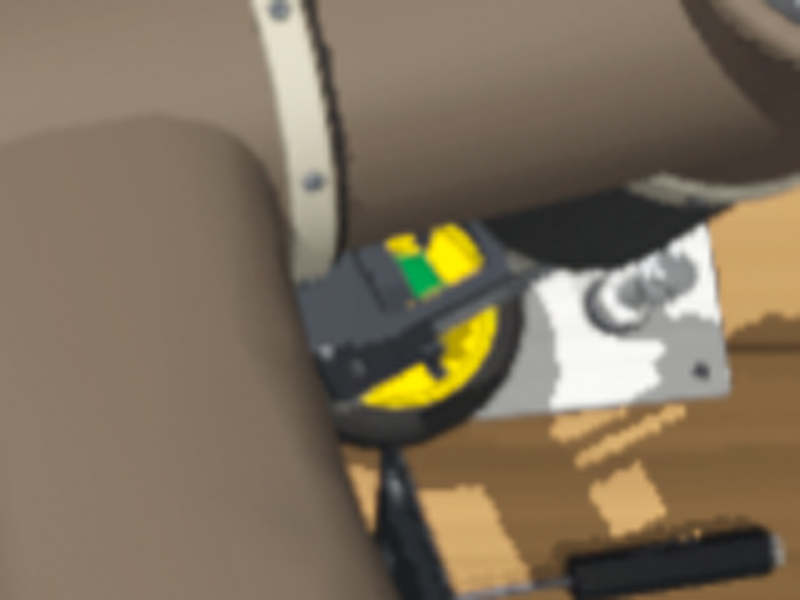

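>>> jog_arm:
  motion:
    - {"dx": 0.02, "dy": 0, "dz": 0.0015, "twist": 0}
    - {"dx": 0.04, "dy": 0, "dz": 0.0015, "twist": 0}
    - {"dx": 0.06, "dy": 0, "dz": 0.0015, "twist": 0}
    - {"dx": 0.075, "dy": 0, "dz": 0.0015, "twist": 0}
    - {"dx": 0.09, "dy": 0, "dz": 0.0015, "twist": 0}
    - {"dx": 0.098, "dy": 0, "dz": 0.0015, "twist": 0}
    - {"dx": 0.104, "dy": 0, "dz": 0.0015, "twist": 0}
    - {"dx": 0.104, "dy": 0, "dz": 0.0015, "twist": 0}
    - {"dx": 0.104, "dy": 0, "dz": 0.0015, "twist": 0}
    - {"dx": 0.104, "dy": 0, "dz": 0.0015, "twist": 0}
    - {"dx": 0.104, "dy": 0, "dz": 0.0015, "twist": 0}

```text
t: 3.55
eef_pos: [0.5718, -0.0637, 0.1038]
ee_rot: [-1.898, 1.569, 0.142]
force: [-0.8, 0.5, 0.0]
width: 0.0877
```

```bash
python3 - <<'E'
from st import *
st([.572,-.0645,.103])
for n,(u,v),w in(("scene",(262,238),60),):
    f=arm.grab_frame(n)[:,:,::-1];cv2.imwrite(f"pics/{n}2.png",f); h=int(w*.75)
    cv2.imwrite(f"pics/{n}2z.png",cv2.resize(f[v-h:v+h,u-w:u+w],(800,600),interpolation=cv2.INTER_CUBIC))
E
```

```text
t 3.55 q [ 0.229  0.294 -0.362  0.    -0.913 -1.331] p [ 0.5718 -0.0637  0.1038] jaw 116.88 F [-0.84  0.46  0.02] M [-0.013  0.034 -0.009] w 0.0877 down [ 1.7e-03  2.0e-04 -1.0e+00]
shift [ 0.0008  0.0002 -0.0008]
```

View pics/scene2z.png

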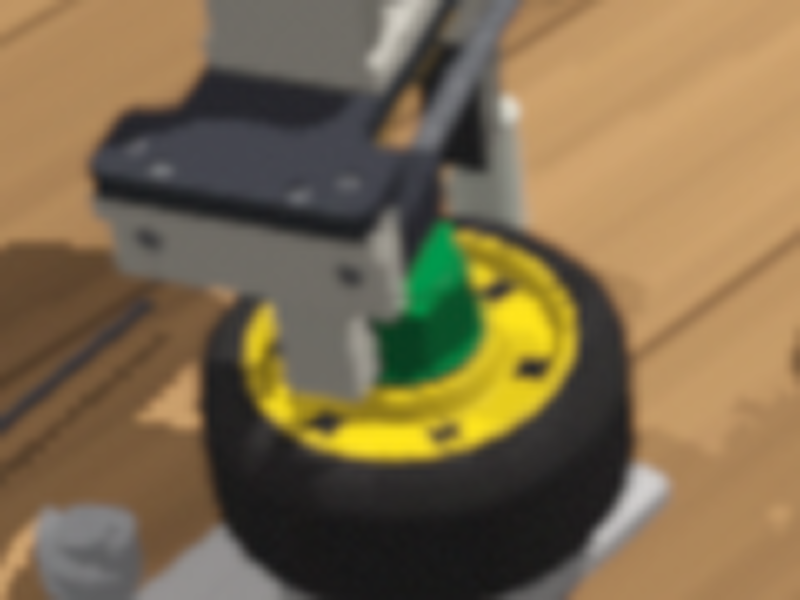

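The fingers straddle the green nut, with the near finger at about (330,350) and the nut at (430,320) in the crop. They're clear of the wheel. I'll close gently.

>>> jog_arm:
  motion:
    - {"dx": 0, "dy": 0, "dz": 0, "twist": 0}
    - {"dx": 0, "dy": 0, "dz": 0, "twist": 0}
    - {"dx": 0, "dy": 0, "dz": 0, "twist": 0}
    - {"dx": 0, "dy": 0, "dz": 0, "twist": 0}
    - {"dx": 0, "dy": 0, "dz": 0, "twist": 0}
    - {"dx": 0, "dy": 0, "dz": 0, "twist": 0}
    - {"dx": 0, "dy": 0, "dz": 0, "twist": 0}
    - {"dx": 0, "dy": 0, "dz": 0, "twist": 0}
    - {"dx": 0, "dy": 0, "dz": 0, "twist": 0}
    - {"dx": 0, "dy": 0, "dz": 0, "twist": 0}
  gripper: 0.03
  newtons: 8

```text
t: 4.43
eef_pos: [0.5714, -0.0642, 0.1029]
ee_rot: [-3.11, 1.57, -1.07]
force: [0.8, -3.8, 0.5]
width: 0.0386
```

```bash
python3 - <<'E'
from st import *
st([.572,-.0645,.103])
E
```

```text
t 4.4333 q [ 2.290e-01  2.960e-01 -3.630e-01  1.000e-03 -9.120e-01 -1.331e+00] p [ 0.5714 -0.0642  0.1029] jaw 116.89 F [ 0.75 -3.84  0.54] M [-1.255 -0.37   0.104] w 0.0386 down [ 3.e-04 -5.e-04 -1.e+00]
shift [-0.0001 -0.0004 -0.0005]
```

>>> jog_arm:
  motion:
    - {"dx": 0, "dy": 0, "dz": -0.0007, "twist": 0}
    - {"dx": 0, "dy": 0, "dz": -0.0007, "twist": 0}
    - {"dx": 0, "dy": 0, "dz": -0.0007, "twist": 0}
    - {"dx": 0, "dy": 0, "dz": -0.0007, "twist": 0}
    - {"dx": 0, "dy": 0, "dz": -0.0007, "twist": 0}
  newtons: 25

```text
t: 4.85
eef_pos: [0.5716, -0.0645, 0.1028]
ee_rot: [3.023, 1.571, -1.22]
force: [0.3, -1.9, 0.1]
width: 0.0372
```

```bash
python3 - <<'E'
from st import *
st([.572,-.0645,.103])
E
```

```text
t 4.85 q [ 0.228  0.296 -0.362  0.    -0.912 -1.329] p [ 0.5716 -0.0645  0.1028] jaw 116.88 F [ 0.33 -1.86  0.14] M [-0.85  -0.13   0.013] w 0.0372 down [ 0.e+00 -1.e-04 -1.e+00]
shift [-0.0002 -0.0004 -0.0002]
```

>>> jog_arm:
  motion:
    - {"dx": 0, "dy": 0, "dz": -0.0007, "twist": -1.5}
    - {"dx": 0, "dy": 0, "dz": -0.0007, "twist": -3}
    - {"dx": 0, "dy": 0, "dz": -0.0007, "twist": -4.5}
    - {"dx": 0, "dy": 0, "dz": -0.0007, "twist": -6}
    - {"dx": 0, "dy": 0, "dz": -0.0007, "twist": -6}
    - {"dx": 0, "dy": 0, "dz": -0.0007, "twist": -6}

```text
t: 5.35
eef_pos: [0.5719, -0.0647, 0.1028]
ee_rot: [-0.906, 1.57, 1.238]
force: [0.3, 1.3, 1.5]
width: 0.0371
```

```bash
python3 - <<'E'
from st import *
st([.572,-.0645,.103])
E
```

```text
t 5.35 q [ 0.227  0.297 -0.361 -0.    -0.913 -1.224] p [ 0.5719 -0.0647  0.1028] jaw 122.84 F [0.33 1.27 1.49] M [ 0.271 -0.082  0.03 ] w 0.0371 down [ 1.e-04  4.e-04 -1.e+00]
shift [-0.0002 -0.0002  0.0001]
```

>>> jog_arm:
  motion:
    - {"dx": -0.0001, "dy": 0, "dz": 0, "twist": -1.5}
    - {"dx": -0.0002, "dy": 0, "dz": 0, "twist": -3}
    - {"dx": -0.0002, "dy": 0, "dz": 0, "twist": -4.5}
    - {"dx": -0.0003, "dy": 0, "dz": 0, "twist": -6}

```text
t: 5.68
eef_pos: [0.5716, -0.0648, 0.1029]
ee_rot: [0.314, 1.57, 2.563]
force: [-0.5, -0.3, -0.1]
width: 0.0369
```

```bash
python3 - <<'E'
from st import *
st([.572,-.0645,.103])
f=arm.grab_frame("scene")[:,:,::-1];cv2.imwrite(f"pics/scene3.png",f);u,v=262,238;w=40;h=30
cv2.imwrite(f"pics/scene3z.png",cv2.resize(f[v-h:v+h,u-w:u+w],(800,600),interpolation=cv2.INTER_CUBIC))
E
```

```text
t 5.6833 q [ 0.227  0.296 -0.361 -0.    -0.913 -1.118] p [ 0.5716 -0.0648  0.1029] jaw 128.89 F [-0.51 -0.29 -0.05] M [0.086 0.05  0.015] w 0.0369 down [-4.e-04  2.e-04 -1.e+00]
shift [-0.0001 -0.0005  0.    ]
```

View pics/scene3z.png

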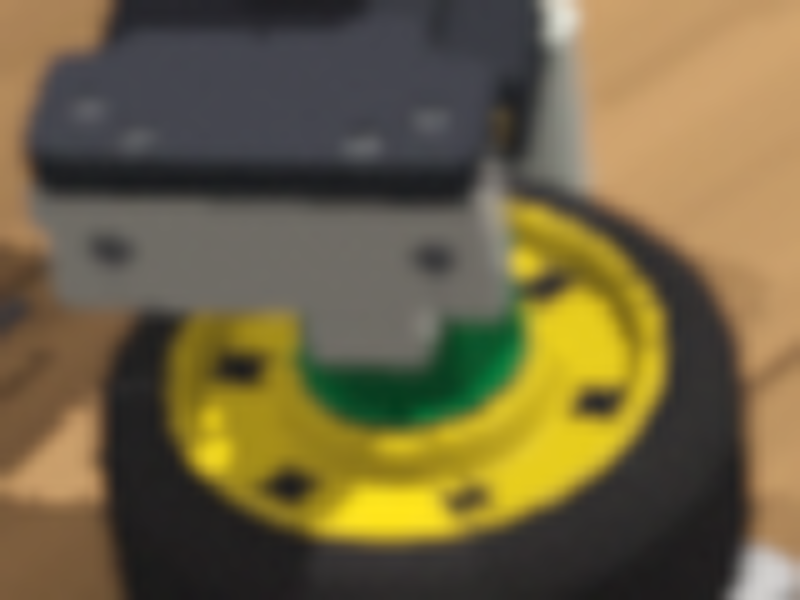

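>>> jog_arm:
  motion:
    - {"dx": -0.0002, "dy": 0, "dz": 0, "twist": -3}
    - {"dx": -0.0003, "dy": 0, "dz": 0, "twist": -6}
    - {"dx": -0.0005, "dy": 0, "dz": 0, "twist": -9}
    - {"dx": -0.0006, "dy": 0, "dz": 0, "twist": -12}
    - {"dx": -0.0008, "dy": 0, "dz": 0, "twist": -15}
    - {"dx": -0.0009, "dy": 0, "dz": 0, "twist": -18}
    - {"dx": -0.0011, "dy": 0, "dz": 0, "twist": -21}
    - {"dx": -0.0012, "dy": 0, "dz": 0, "twist": -24}
    - {"dx": -0.0014, "dy": 0, "dz": 0, "twist": -27}
    - {"dx": -0.0015, "dy": 0, "dz": 0, "twist": -30}
    - {"dx": -0.0015, "dy": 0, "dz": 0, "twist": -30}

```text
t: 6.65
eef_pos: [0.5717, -0.0649, 0.1044]
ee_rot: [0.051, 1.57, 2.825]
force: [0.3, -0.6, -0.5]
width: 0.0374
```

```bash
python3 - <<'E'
from st import *
st([.572,-.0645,.103])
E
```

```text
t 6.65 q [ 0.227  0.295 -0.36  -0.    -0.917 -0.594] p [ 0.5717 -0.0649  0.1044] jaw 158.94 F [ 0.29 -0.59 -0.54] M [-0.056  0.125 -0.025] w 0.0374 down [-4.e-04  1.e-04 -1.e+00]
shift [ 0.0014 -0.0005 -0.0002]
```

>>> jog_arm:
  motion:
    - {"dx": -0.0002, "dy": 0, "dz": 0, "twist": -3}
    - {"dx": -0.0004, "dy": 0, "dz": 0, "twist": -6}
    - {"dx": -0.0005, "dy": 0, "dz": 0, "twist": -9}
    - {"dx": -0.0007, "dy": 0, "dz": 0, "twist": -12}
    - {"dx": -0.0008, "dy": 0, "dz": 0, "twist": -15}
    - {"dx": -0.001, "dy": 0, "dz": 0, "twist": -18}
    - {"dx": -0.0011, "dy": 0, "dz": 0, "twist": -21}
    - {"dx": -0.0013, "dy": 0, "dz": 0, "twist": -24}
    - {"dx": -0.0014, "dy": 0, "dz": 0, "twist": -27}
    - {"dx": -0.0016, "dy": 0, "dz": 0, "twist": -30}
    - {"dx": -0.0017, "dy": 0, "dz": 0, "twist": -33}
    - {"dx": -0.0019, "dy": 0, "dz": 0, "twist": -36}
    - {"dx": -0.002, "dy": 0, "dz": 0, "twist": -39}
    - {"dx": -0.0022, "dy": 0, "dz": 0, "twist": -42}
    - {"dx": -0.0023, "dy": 0, "dz": 0, "twist": -45}
    - {"dx": -0.0025, "dy": 0, "dz": 0, "twist": -48}
    - {"dx": -0.0026, "dy": 0, "dz": 0, "twist": -51}
    - {"dx": -0.0028, "dy": 0, "dz": 0, "twist": -54}
    - {"dx": -0.0029, "dy": 0, "dz": 0, "twist": -57}
    - {"dx": -0.003, "dy": 0, "dz": 0, "twist": -60}

```text
t: 8.32
eef_pos: [0.5717, -0.0649, 0.1074]
ee_rot: [-1.304, 1.571, 2.516]
force: [0.0, -0.0, 0.2]
width: 0.037
```

```bash
python3 - <<'E'
from st import *
st([.572,-.0645,.103])
f=arm.grab_frame("scene")[:,:,::-1];cv2.imwrite(f"pics/scene4.png",f);u,v=262,238;w=40;h=30
cv2.imwrite(f"pics/scene4z.png",cv2.resize(f[v-h:v+h,u-w:u+w],(800,600),interpolation=cv2.INTER_CUBIC))
E
```

```text
t 8.3167 q [ 0.227  0.292 -0.356 -0.    -0.923  0.452] p [ 0.5717 -0.0649  0.1074] jaw -141.15 F [ 0.03 -0.04  0.18] M [ 0.06   0.024 -0.004] w 0.037 down [-2.e-04  2.e-04 -1.e+00]
shift [ 0.0044 -0.0002 -0.0005]
```

View pics/scene4z.png

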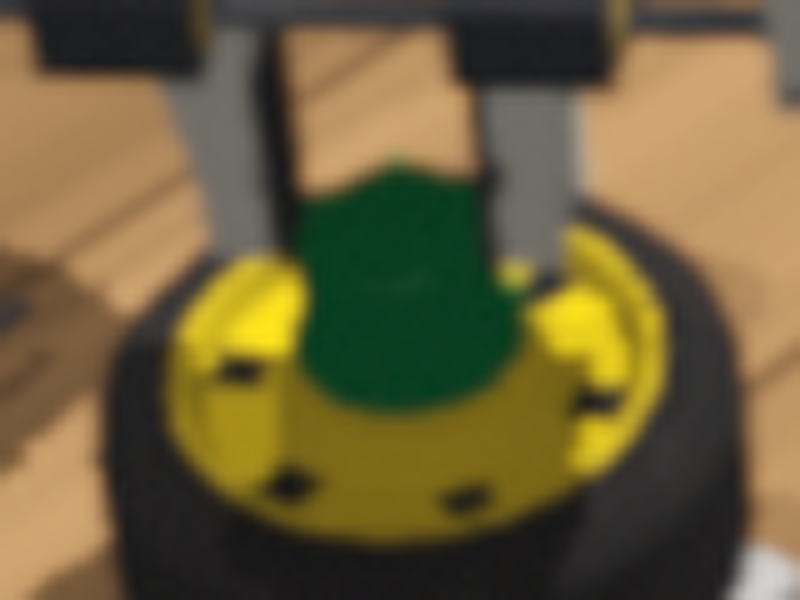

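The nut turns and rises with the gripper: its lower edge in the crop went from y≈425 to 410, and it stays seated between the pads. So counter-clockwise loosens it. About 102° is done.

>>> jog_arm:
  motion:
    - {"dx": -0.0002, "dy": 0, "dz": 0, "twist": -3}
    - {"dx": -0.0003, "dy": 0, "dz": 0, "twist": -6}
    - {"dx": -0.0005, "dy": 0, "dz": 0, "twist": -9}
    - {"dx": -0.0006, "dy": 0, "dz": 0, "twist": -12}
    - {"dx": -0.0008, "dy": 0, "dz": 0, "twist": -15}
    - {"dx": -0.0009, "dy": 0, "dz": 0, "twist": -18}
    - {"dx": -0.0011, "dy": 0, "dz": 0, "twist": -21}
    - {"dx": -0.0012, "dy": 0, "dz": 0, "twist": -24}
    - {"dx": -0.0014, "dy": 0, "dz": 0, "twist": -27}
    - {"dx": -0.0015, "dy": 0, "dz": 0, "twist": -30}
    - {"dx": -0.0017, "dy": 0, "dz": 0, "twist": -33}
    - {"dx": -0.0018, "dy": 0, "dz": 0, "twist": -36}
    - {"dx": -0.002, "dy": 0, "dz": 0, "twist": -39}
    - {"dx": -0.0021, "dy": 0, "dz": 0, "twist": -42}
    - {"dx": -0.0023, "dy": 0, "dz": 0, "twist": -45}
    - {"dx": -0.0024, "dy": 0, "dz": 0, "twist": -48}
    - {"dx": -0.0026, "dy": 0, "dz": 0, "twist": -51}
    - {"dx": -0.0027, "dy": 0, "dz": 0, "twist": -54}
    - {"dx": -0.0029, "dy": 0, "dz": 0, "twist": -57}
    - {"dx": -0.003, "dy": 0, "dz": 0, "twist": -60}

```text
t: 10.03
eef_pos: [0.5717, -0.0649, 0.1104]
ee_rot: [-2.28, 1.57, 2.586]
force: [-0.1, 0.4, 0.2]
width: 0.0371
```

```bash
python3 - <<'E'
from st import *
st([.572,-.0645,.103])
E
```

```text
t 10.0333 q [ 0.227  0.288 -0.353 -0.    -0.93   1.498] p [ 0.5717 -0.0649  0.1104] jaw -81.19 F [-0.09  0.37  0.24] M [ 0.021  0.109 -0.026] w 0.0371 down [-3.e-04  2.e-04 -1.e+00]
shift [ 0.0074  0.0004 -0.0004]
```

>>> jog_arm:
  motion:
    - {"dx": -0.0002, "dy": 0, "dz": 0, "twist": -3}
    - {"dx": -0.0003, "dy": 0, "dz": 0, "twist": -6}
    - {"dx": -0.0005, "dy": 0, "dz": 0, "twist": -9}
    - {"dx": -0.0006, "dy": 0, "dz": 0, "twist": -12}
    - {"dx": -0.0008, "dy": 0, "dz": 0, "twist": -15}
    - {"dx": -0.0009, "dy": 0, "dz": 0, "twist": -18}
    - {"dx": -0.0011, "dy": 0, "dz": 0, "twist": -21}
    - {"dx": -0.0012, "dy": 0, "dz": 0, "twist": -24}
    - {"dx": -0.0014, "dy": 0, "dz": 0, "twist": -27}
    - {"dx": -0.0015, "dy": 0, "dz": 0, "twist": -30}
    - {"dx": -0.0017, "dy": 0, "dz": 0, "twist": -33}
    - {"dx": -0.0018, "dy": 0, "dz": 0, "twist": -36}
    - {"dx": -0.0019, "dy": 0, "dz": 0, "twist": -39}
    - {"dx": -0.002, "dy": 0, "dz": 0, "twist": -42}
    - {"dx": -0.002, "dy": 0, "dz": 0, "twist": -42}

```text
t: 11.28
eef_pos: [0.5717, -0.065, 0.1125]
ee_rot: [-2.585, 1.571, 3.015]
force: [1.1, 0.6, 0.2]
width: 0.0367
```

```bash
python3 - <<'E'
from st import *
st([.572,-.0645,.103])
E
```

```text
t 11.2833 q [ 0.227  0.286 -0.35  -0.    -0.934  2.231] p [ 0.5717 -0.065   0.1125] jaw -39.17 F [1.12 0.59 0.25] M [-0.136  0.121 -0.005] w 0.0367 down [-3.e-04  0.e+00 -1.e+00]
shift [ 0.0095  0.0006 -0.0001]
```

>>> jog_arm:
  motion:
    - {"dx": -0.001, "dy": 0, "dz": 0, "twist": 0}
    - {"dx": -0.002, "dy": 0, "dz": 0, "twist": 0}
    - {"dx": -0.003, "dy": 0, "dz": 0, "twist": 0}
    - {"dx": -0.003, "dy": 0, "dz": 0, "twist": 0}

```text
t: 11.62
eef_pos: [0.572, -0.065, 0.1158]
ee_rot: [0.797, 1.57, 0.113]
force: [-0.3, -0.6, -0.9]
width: 0.0372
```

```bash
python3 - <<'E'
from st import *
st([.572,-.0645,.103])
E
```

```text
t 11.6167 q [ 0.226  0.283 -0.347  0.    -0.941  2.231] p [ 0.572  -0.065   0.1158] jaw -39.2 F [-0.29 -0.61 -0.92] M [-0.089  0.135  0.014] w 0.0372 down [ 3.e-04  0.e+00 -1.e+00]
shift [ 0.0128  0.0004 -0.0003]
```

No resistance on the lift, and the measured force is about the nut's weight. I'll lift on.

>>> jog_arm:
  motion:
    - {"dx": -0.003, "dy": 0, "dz": 0, "twist": 0}
    - {"dx": -0.007, "dy": 0, "dz": 0, "twist": 0}
    - {"dx": -0.012, "dy": 0, "dz": 0, "twist": 0}
    - {"dx": -0.018, "dy": 0, "dz": 0, "twist": 0}
    - {"dx": -0.024, "dy": 0, "dz": 0, "twist": 0}
    - {"dx": -0.03, "dy": 0, "dz": 0, "twist": 0}
    - {"dx": -0.036, "dy": 0, "dz": 0, "twist": 0}
    - {"dx": -0.042, "dy": 0, "dz": 0, "twist": 0}
    - {"dx": -0.048, "dy": 0, "dz": 0, "twist": 0}
    - {"dx": -0.054, "dy": 0, "dz": 0, "twist": 0}
    - {"dx": -0.06, "dy": 0, "dz": 0, "twist": 0}
    - {"dx": -0.064, "dy": 0, "dz": 0, "twist": 0}
    - {"dx": -0.067, "dy": 0, "dz": 0, "twist": 0}
    - {"dx": -0.068, "dy": 0, "dz": 0, "twist": 0}
    - {"dx": -0.068, "dy": 0, "dz": 0, "twist": 0}
    - {"dx": -0.068, "dy": 0, "dz": 0, "twist": 0}
    - {"dx": -0.068, "dy": 0, "dz": 0, "twist": 0}
    - {"dx": -0.068, "dy": 0, "dz": 0, "twist": 0}

```text
t: 13.12
eef_pos: [0.5717, -0.0651, 0.1832]
ee_rot: [-2.294, 1.57, -2.977]
force: [1.1, -0.8, -0.7]
width: 0.0372
```

```bash
python3 - <<'E'
from st import *
st([.572,-.0645,.103])
f=arm.grab_frame("scene")[:,:,::-1];cv2.imwrite(f"pics/scene5.png",f);u,v=262,228;w=80;h=60
cv2.imwrite(f"pics/scene5z.png",cv2.resize(f[v-h:v+h,u-w:u+w],(800,600),interpolation=cv2.INTER_CUBIC))
E
```

```text
t 13.1167 q [ 0.226  0.221 -0.261 -0.    -1.09   2.232] p [ 0.5717 -0.0651  0.1832] jaw -39.12 F [ 1.13 -0.8  -0.68] M [-0.182  0.11  -0.022] w 0.0372 down [-6.e-04 -1.e-04 -1.e+00]
shift [ 0.0802  0.0007 -0.0001]
```

View pics/scene5z.png

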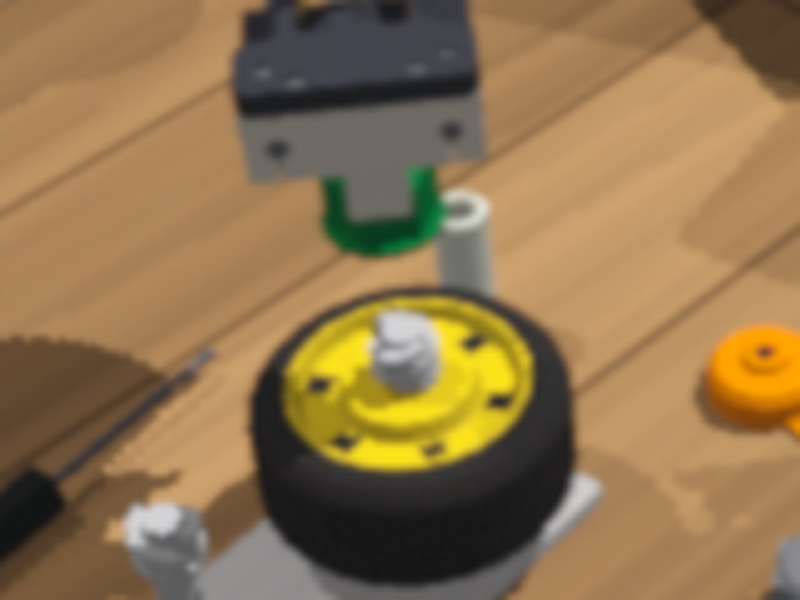

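View pics/scene5.png

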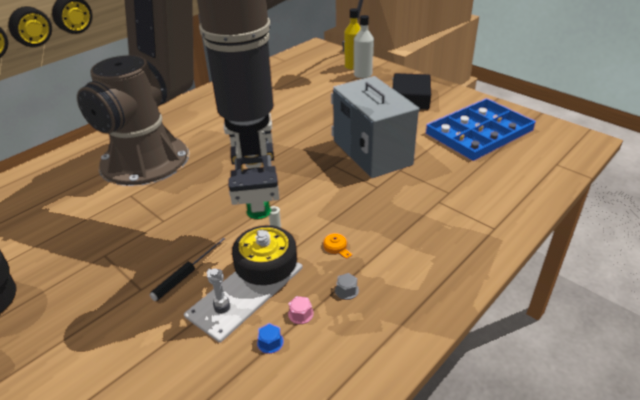

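The nut hangs upright in the jaws (crop ~(380,215)). The axle is bare at ~(405,350), the wheel is still on the stand, and the tube, driver and cover haven't moved. I'll hand it in.

```bash
python3 - <<'E'
from st import *
s=arm.get_state(); print(np.abs(s['qd']).max()); print(arm.job_done())
E
```

```text
0.003173052494770394
the job is handed in; nothing more can be done
None
```

The green clamp nut is off the axle, and I handed the job in at about 13 s of the 54 s allowed. It's held upright and still in the gripper, about 80 mm above its seat and over the wheel.

- **Thread direction:** I gripped the hexagon on its flats and tried counter-clockwise first. It turned lightly and never went stiff, so this axle has the ordinary right-hand thread.
- **Unscrewing:** I turned the nut about 204° in one grip, with no re-grip needed, raising the arm at the thread's pitch. It then lifted straight off without resistance.
- **Last checks:** The jaws were at 37.2 mm with a 25 N grip setting, the tool vertical within 0.1° and the joints practically still. The last picture showed the axle bare, the wheel in place, and the tube, driver and cover where they were.
- **Disagreements:**
  - The expected 0.1 Nm loosening torque didn't show above sensor noise (about ±0.03 Nm). I judged the direction from the lack of stiffness and from the nut visibly turning and rising.
  - The jaw reading is slightly under the nominal 38 mm across flats.
  - The two cameras placed the nut about 3–4 mm apart. I used a position in between, which the grip confirmed with side forces under 4 N.

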